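# Couple a wooden drawbar to the hitch ball and latch it

## Task

Couple the loose wooden drawbar to the hitch ball on the fit-up board: with the latch lever still up, lower the coupler's socket over the ball until it is fully home and the bar's tail lies on the timber rest. Then press the red latch lever down until you feel its jaw bite firmly under the ball, so that it stays clamped when you let go. Work by feel and gently: do not drop or ram the coupler onto the ball, do not force the lever once the jaw bites, and leave the wrench, tin, offcut and router alone.

Things in the scene. Friction and masses are not known exactly. Their poses are not given: they have to be found in the camera images.
- drawbar: Loose beech bar with a blue cast coupler at one end, about 0.8 kg in all. Origin: centre of the socket's mouth, at the underside; x runs along the bar to the tail, z up. The bar is 45 mm wide (y), 50 mm high (z 0 to 50), from x 75 to 415 mm; balance point near x 158 mm. Coupler side plates (53 mm wide) reach x 125; cup: radius 33, top z 60 mm.
- socket_center (a point): Centre of the socket inside the coupler cup, 28 mm above the drawbar's underside, directly above its origin. The bore is 52.4 mm wide, open below; it coincides with the ball's centre when the coupler is home (within about 1 mm).
- latch: Latch lever on the coupler: steel arm, red grip. Origin on its hinge axis, parallel to drawbar y, at drawbar x 46, z 48 mm. Starts 0.9 to 1.1 rad above the bar, leaning to the tail; swings down towards the tail against a steady friction of 0.6 N m (6 N at the grip), and stays where left. Its heel carries a steel jaw, hidden in the coupler, that swings under the ball as the lever goes down.
- lever_pad (a point): Middle of the red grip's top face (34 x 30 mm, 9 mm thick); with the lever along the bar it is 102 mm tailwards of the hinge and 27 mm above it. The jaw's wear setting is hidden and varies: it bites with the lever anywhere from 0.17 rad above to 0.1 rad below parallel to the bar. 12 to 20 N on the grip clamp it well, over 30 N bends it. It cannot pass the ball if the socket is not home.
- stand: Fixed fit-up board, dark wood, 470 x 90 x 30 mm, with the hitch ball bolted on near one end and a timber rest near the other. Origin on the bench under the ball; x runs along the board towards the rest, so a coupled drawbar has the same x direction. Its board top is 30 mm above the bench.
- ball_center (a point): Centre of the bright steel hitch ball, 50 mm diameter, 115 mm above the bench, on a 26 mm neck. Fixed.
- rest_top (a point): Centre of the top face (60 mm along the board, 70 mm across) of the timber rest, 87 mm above the bench, 360 mm from the ball's axis. The drawbar lies level when its socket is home and its tail is on the rest.
- wrench: Steel wrench, 200 mm long, lying flat on the left. Leave it alone.
- grease_tin: Yellow grease tin, 72 mm wide, 75 mm high, standing to the left. Leave it alone.
- offcut: Wooden offcut, 75 x 75 x 60 mm, on the right. Leave it alone.
- router: Trim router, grey, black and metal, 100 mm square base, 188 mm high, standing on the left. Leave it alone.

How it is judged:
By the outcome, as a careful person would: the job done as asked, in the order asked, and still so for the second after the job is handed in, with the robot touching nothing.
It also fails if it takes over 56 s, if anything falls off the work surface, if the arm or the gripper's body presses on something with over 40 N, if the wrist force passes 120 N, or if a joint passes its speed limit or range.

## Robot

A 6-joint arm with a two-finger parallel gripper is mounted at the origin on the work surface. World frame = base frame: x ahead of the robot, y to its left, z up, the work surface at z = 0. Lengths are in m, angles in rad, forces in N, time in s.
With the tool pointing down it reaches from about 0.3 to 0.775 m from the base axis. Payload 14.6 kg.
Tool frame: the origin (TCP) lies midway between the tips of the shut fingers; the grasp point (between the pads) lies behind it (env.tcp_to_grasp is the z of the grasp point in the tool frame, in m); z points along the fingers, y is the line along which they close (so a half turn about z gives the same grasp; the last joint's range is limited). The gripper opens to 94 mm and grips with 3 to 60 N. Pads are 16 mm wide; open, the fingers measure 119 mm over their backs; the gripper's body (75 mm by 177 mm) begins 78 mm behind the grasp point.
Start: joints at [1.173, 0.3, 1.521, -0, 1.321, -0.067], TCP at [0.179, 0.52, 0.173] pointing down, gripper open.
Joint ranges: [-3.03, 3.03], [-0.79, 2.21], [0.23, 2.52], [-1.04, 4.18], [0, 3.07], [-2.55, 2.55]. Speed limits (rad/s): [2.22, 2.22, 2.57, 3.14, 3.14, 3.14].

## Interface

Orientations are given as a rotation vector (axis times angle).
In Python, from bench import env, grab_frame, job gives the robot as it stands.
- The arm moves only by the tool servo_tool, never from a script. Its argument "increments" is one flat list of numbers, 5 for each row, row after row: the closure, from -1 (fully open) to 1 (shut), then the shift along the tool's x, y, z in m, then the turn about the tool's z in degrees. In form: [hand, x, y, z, roll, hand, x, y, z, roll, ...]. A call has 1 to 5 rows; each row shifts and turns the commanded pose from where the row before left it, along the tool's axes as they then stand; what a row does not reach is not made up. A row lasts 1/10 s, in which the tool goes at most 50 mm and 8.59 degrees, less where a joint would pass 70% of its speed; a pose out of reach is approached as far as the arm can. A call with a gripper value outside its range is refused whole. The fingers move at their own pace and stop on an object; the grip force is fixed at half the most. Time passes only in rows, so rows that do not move let the fingers close. It gives the time, the measured TCP pose, the force, the opening and the grip force at its end, in the units of the state.
- env.get_state(): the state, without advancing time (a new reading comes with each control period).
- grab_frame(name): name is "scene" or "side" or "wrist"; returns a dict with "color" (384x512x3 uint8, blue, green, red), "range_z" (384x512 float32, m along the optical axis (not along the pixel's ray), 0 where there is no reading), "fx", "fy", "cx", "cy" (pixels), "rvec" (rotation vector, rad) and "tvec" (3), from world to camera coordinates, as OpenCV has them. Camera axes: x right, y down, z forward; pixel columns grow to the right and rows downward; lengths in m; the calibration is good to about 2 mm. The wrist camera is an equidistant fisheye: a pixel r from the principal point sees the ray r / f radians off the axis. A picture is of the moment at which its call begins.
- job.close_job(): hands the job in; it is judged then, once.
The state is a dict: "t": time; "joints": joint angles; "dq": joint speeds; "joint_torque": joint torques, N m; "eef_pos": TCP position; "tcp_rot": TCP orientation; "ft_force": force on the tool from outside, world axes, zero at the start; "ft_torque": the same for the moment, N m; "grip_width": finger opening in m; "gripper_force": force on a finger pad.
Only numpy, scipy, OpenCV 4.12 (cv2) and the standard library are available. Lean on these libraries where they do the work, as an engineer would, in place of code of your own. Each camera call takes 0.05 s, during which the arm holds its last target. There are 200 camera calls.

## Working session

There is one attempt and no reset: what is moved stays moved. The work goes in short steps, Python scripts to look and compute and a tool call to move; the robot and the scene stay as the last step left them, time stands still between calls to the robot, and variables do not carry over. Pictures are saved under pics/ and viewed, at most 10 in all, crops included, and the job is handed in when it is done.

Besides the shell and the picture viewer there is one more tool, called as name(argument=value, ...) on one line, values as JSON. servo_tool: Moves the arm, as the interface text tells. Its arguments: {"type":"object","properties":{"increments":{"type":"array","items":{"type":"number"}}},"required":["increments"]}

```bash
ls; mkdir -p pics; cat > h.py <<'E'
import numpy as np, cv2
from bench import env, grab_frame, job
def cloud(f):
    z=f["range_z"]; v,u=np.mgrid[:z.shape[0],:z.shape[1]]
    P=np.stack([(u-f["cx"])/f["fx"]*z,(v-f["cy"])/f["fy"]*z,z],-1)
    R=cv2.Rodrigues(np.array(f["rvec"],float))[0]
    W=(P-np.array(f["tvec"]).ravel())@R
    W[z==0]=np.nan
    return W
E
python3 - <<'E'
from h import *
s=env.get_state(); print(s["t"],s["eef_pos"],s["tcp_rot"],env.tcp_to_grasp,s["grip_width"])
a=[]
for n in("scene","side"):
    f=grab_frame(n); np.save(f"{n}0.npy",f,allow_pickle=True); a.append(f["color"])
    R=cv2.Rodrigues(np.array(f["rvec"],float))[0]; print(n,-R.T@np.array(f["tvec"]).ravel(),R[2])
    cv2.imwrite(f"pics/{n}0.png",f["color"])
E
```

```text
pics
0.0 [0.17852272 0.51988412 0.17208508] [-5.17219364e-01 -3.09846382e+00  1.80263378e-03] -0.0188 0.09355866839173714
scene [1.41844578 0.0543422  1.39756102] [-0.58100565 -0.00847138 -0.81385544]
side [ 0.1357998  -1.2121733   1.06045186] [ 0.23074884  0.77313669 -0.59077461]
```

View pics/scene0.png

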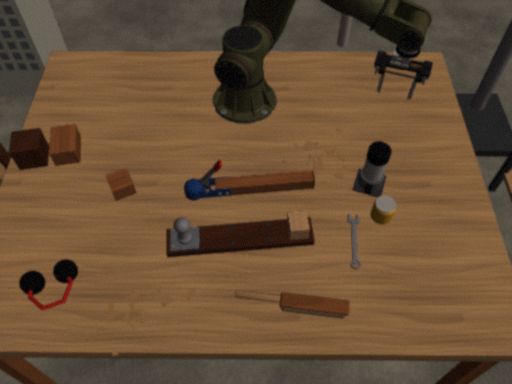

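View pics/side0.png

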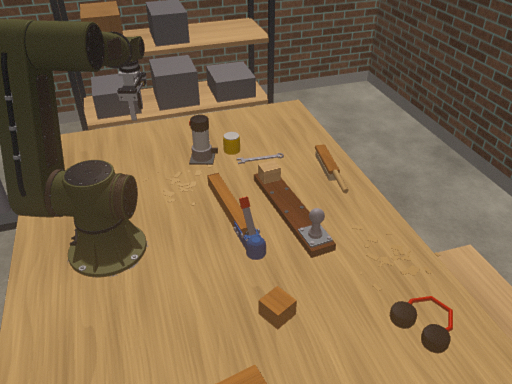

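The scene picture shows the drawbar with its blue coupler at (193,188) and tail at (313,180). The board's ball is at (182,225) and its rest at (299,224). The red lever is up at (216,166). Next I'll measure these.

```bash
python3 - <<'E'
from h import *
for n in("scene","side"):
    f=np.load(f"{n}0.npy",allow_pickle=True).item(); W=cloud(f); h=cv2.cvtColor(f["color"],cv2.COLOR_BGR2HSV)
    H,S,V=h[...,0],h[...,1],h[...,2]; z=W[...,2]
    # table check
    area=(W[...,0]>.25)&(W[...,0]<.75)&(W[...,1]>-.3)&(W[...,1]<.4)
    print(n,"table z",np.nanmedian(z[area&(z<.02)]))
    def ln(m,name):
        p=W[m]; 
        if len(p)<5: print(name,len(p));return
        c,sz,a=cv2.minAreaRect((p[:,:2]*1000).astype(np.float32)); print(name,len(p),np.round(c,1),np.round(sz,1),round(a,1),"z",np.nanpercentile(p[:,2],[5,50,95]).round(4)); print("   box",cv2.boxPoints((c,sz,a)).round(0).tolist())
    blue=area&(H>100)&(H<130)&(S>120)&(z>.005)
    ln(blue,"blue"); ln(blue&(z>.052),"cup top")
    red=area&((H<6)|(H>174))&(S>170)&(z>.03); ln(red&(z>.075),"red")
    if red.any(): print("  red mean",np.nanmean(W[red&(z>.075)],0))
    bar=area&(z>.043)&(z<.056)&~blue&(W[...,0]<.52); ln(bar,"bartop")
    grey=area&(S<60)&(z>.095)&(W[...,1]<.1); ln(grey,"ball")
    p=W[grey]
    A=np.c_[2*p,np.ones(len(p))]; 
    s=np.linalg.lstsq(A,(p**2).sum(1),rcond=None)[0]; print("  sphere",s[:3],np.sqrt(s[3]+s[:3]@s[:3]))
    ln(area&(z>.08)&(z<.093)&(W[...,1]>.1)&(W[...,1]<.3)&(S>60),"rest")
    ln(area&(z>.024)&(z<.036)&(W[...,0]>.5)&(S>60),"board")
E
```

```text
scene table z 1.8908815389313353e-05
blue 401 [ 451.9 -115.3] [ 62.  144.2] 8.5 z [0.0135 0.0419 0.0609]
   box [[411.0, -49.0], [432.0, -191.0], [493.0, -182.0], [472.0, -39.0]]
cup top 129 [ 461.4 -153.3] [44.2 58.8] 16.4 z [0.0529 0.0573 0.0624]
   box [[432.0, -131.0], [448.0, -188.0], [491.0, -175.0], [474.0, -119.0]]
red 47 [450.8 -74.4] [29.7 20.8] 3.0 z [0.1353 0.1486 0.1609]
   box [[435.0, -65.0], [437.0, -86.0], [466.0, -84.0], [465.0, -63.0]]
  red mean [ 0.44989451 -0.07311442  0.14857389]
bartop 1196 [436.5  28.5] [ 61.4 443.8] 6.9 z [0.0443 0.0494 0.0545]
   box [[379.0, 245.0], [433.0, -195.0], [494.0, -188.0], [440.0, 252.0]]
ball 215 [ 561.2 -135.3] [ 40.3 251.5] 69.0 z [0.1042 0.1283 0.1407]
   box [[437.0, -109.0], [671.0, -199.0], [686.0, -162.0], [451.0, -71.0]]
  sphere [ 0.55391449 -0.1698653   0.06909491] 0.12547836162507037
rest 376 [616.4 182.8] [73. 61.] 5.2 z [0.082  0.0866 0.0912]
   box [[577.0, 210.0], [583.0, 149.0], [656.0, 156.0], [650.0, 217.0]]
board 2426 [ 6.358e+02 -3.000e-01] [ 94.5 469.3] 5.8 z [0.0252 0.0297 0.0343]
   box [[565.0, 228.0], [6
[... 484 characters left out ...]
0], [448.0, -71.0]]
  red mean [ 0.44731397 -0.0807891   0.14207237]
bartop 897 [428.5 100.8] [ 63.3 599.6] 4.8 z [0.0443 0.0483 0.0537]
   box [[372.0, 397.0], [422.0, -201.0], [485.0, -195.0], [435.0, 402.0]]
ball 258 [ 549.4 -143.1] [ 39.3 252.7] 67.5 z [0.0994 0.1223 0.1372]
   box [[425.0, -113.0], [659.0, -210.0], [674.0, -173.0], [440.0, -77.0]]
  sphere [ 0.54186245 -0.1510804   0.13517584] 0.11114027389343732
rest 184 [611.4 178.8] [72.3 64.9] 10.9 z [0.0811 0.0849 0.0884]
   box [[570.0, 204.0], [582.0, 140.0], [653.0, 154.0], [641.0, 217.0]]
board 1382 [631.   -7.8] [ 93.2 468.5] 5.8 z [0.0249 0.0284 0.0326]
   box [[561.0, 221.0], [608.0, -246.0], [701.0, -236.0], [654.0, 230.0]]
```

servo_tool(increments=[-1, 0, 0, -0.025, 8, -1, 0, 0, -0.025, 8, -1, 0, 0, -0.025, 8, -1, 0, 0, -0.025, 8, -1, 0, 0, -0.025, 8])

```text
t: 0.6
eef_pos: [0.1786, 0.52, 0.2984]
tcp_rot: [1.554, 2.73, -0.001]
ft_force: [-0.1, 0.2, -0.1]
grip_width: 0.094
gripper_force: 0.0
```

servo_tool(increments=[-1, 0, 0, -0.025, 8, -1, 0, 0, -0.025, 8, -1, 0, 0, -0.025, 8, -1, 0, 0, 0, 0, -1, 0, 0, 0, 0])

```text
t: 1.1
eef_pos: [0.1786, 0.5202, 0.3718]
tcp_rot: [2.077, 2.357, -0.001]
ft_force: [-0.3, -0.3, -0.8]
grip_width: 0.0939
gripper_force: 0.0
```

servo_tool(increments=[-1, -0.035, 0.018, 0, 0, -1, -0.035, 0.018, 0, 0, -1, -0.035, 0.018, 0, 0, -1, -0.035, 0.018, 0, 0, -1, -0.035, 0.018, 0, 0])

```text
t: 1.6
eef_pos: [0.2898, 0.3559, 0.371]
tcp_rot: [-2.077, -2.357, 0.004]
ft_force: [0.2, 0.4, -0.5]
grip_width: 0.0939
gripper_force: 0.0
```

servo_tool(increments=[-1, -0.035, 0.018, 0, 0, -1, -0.035, 0.018, 0, 0, -1, -0.035, 0.018, 0, 0, -1, -0.035, 0.018, 0, 0, -1, -0.035, 0.018, 0, 0])

```text
t: 2.1
eef_pos: [0.4006, 0.1933, 0.3712]
tcp_rot: [-2.077, -2.356, 0.003]
ft_force: [0.1, 0.4, 0.4]
grip_width: 0.0938
gripper_force: 0.0
```

servo_tool(increments=[-1, -0.035, 0.018, 0, 0, -1, -0.035, 0.018, 0, 0, -1, -0.035, 0.018, 0, 0, -1, -0.035, 0.018, 0, 0, -1, -0.035, 0.018, 0, 0])

```text
t: 2.6
eef_pos: [0.5114, 0.0307, 0.371]
tcp_rot: [-2.076, -2.355, 0.002]
ft_force: [0.6, -0.1, 0.3]
grip_width: 0.0943
gripper_force: 0.0
```

servo_tool(increments=[-1, -0.035, 0.018, 0, 0, -1, 0, 0, 0, 0, -1, 0, 0, 0, 0])

```text
t: 2.9
eef_pos: [0.533, -0.0006, 0.3709]
tcp_rot: [-2.078, -2.353, 0.003]
ft_force: [-0.6, 0.4, 0.3]
grip_width: 0.0938
gripper_force: 0.0
```

```bash
python3 - <<'E'
from h import *
s=env.get_state(); print(s["t"],s["eef_pos"],s["tcp_rot"],s["joints"])
f=grab_frame("wrist"); np.save("w1.npy",f,allow_pickle=True); cv2.imwrite("pics/w1.png",f["color"])
print({k:f[k] for k in("fx","fy","cx","cy","rvec","tvec")})
R=cv2.Rodrigues(np.array(f["rvec"],float))[0]; print(-R.T@np.array(f["tvec"]).ravel(),R[2])
E
```

```text
2.9 [ 0.53301553 -0.00060376  0.37092222] [-2.07834158 -2.35274946  0.00257118] [-6.99207118e-02  2.01319879e-01  1.19473267e+00  1.21136552e-04
  1.74838967e+00 -1.93597188e-01]
{'fx': 297.3186396354542, 'fy': 297.3186396354542, 'cx': 251.24923454070853, 'cy': 192.84549437700454, 'rvec': array([-2.87604562, -0.17883417, -0.02105502]), 'tvec': array([-0.52807547, -0.14251523,  0.56606241])}
[0.52396555 0.07334794 0.58282169] [ 0.03028865 -0.25560498 -0.96630673]
```

View pics/w1.png

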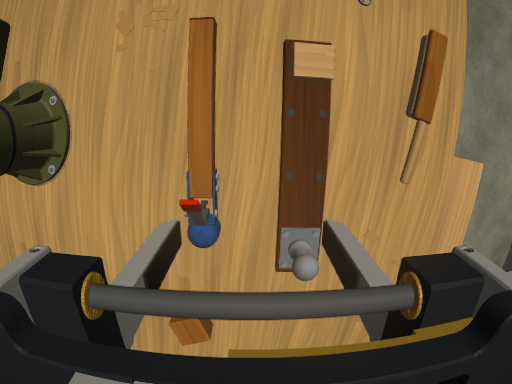

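The wrist picture shows the ball at (305,266), the blue cup at (204,230), the bar from (203,195) to its tail at (203,18), and the rest top at (314,60). I'll locate these points from the depth image and the rays.

```bash
cat >> h.py <<'E'
def wray(f,u,v):
    x=(np.asarray(u,float)-f["cx"])/f["fx"]; y=(np.asarray(v,float)-f["cy"])/f["fy"]; t=np.hypot(x,y)+1e-12
    D=np.stack([np.sin(t)*x/t,np.sin(t)*y/t,np.cos(t)],-1)
    R=cv2.Rodrigues(np.array(f["rvec"],float))[0]; return -R.T@np.array(f["tvec"]).ravel(), D@R, D[...,2]
def wcloud(f):
    z=f["range_z"]; v,u=np.mgrid[:z.shape[0],:z.shape[1]]
    C,D,dz=wray(f,u,v); W=C+D*(z/dz)[...,None]; W[z==0]=np.nan; return W
def plane(f,u,v,h):
    C,D,_=wray(f,u,v); return C+D*((h-C[2])/D[...,2])[...,None]
def sph(p,r=None):
    from scipy.optimize import least_squares
    return least_squares(lambda q:np.linalg.norm(p-q,axis=1)-r,np.nanmedian(p,0)-[0,0,.02],loss="soft_l1",f_scale=.002).x
E
python3 - <<'E'
from h import *
f=np.load("w1.npy",allow_pickle=True).item(); W=wcloud(f); z=W[...,2]; h=cv2.cvtColor(f["color"],cv2.COLOR_BGR2HSV);H,S,V=[h[...,i] for i in range(3)]
v,u=np.mgrid[:384,:512]
print("table",np.nanmedian(z[100:150,230:270]))
def rect(m,hh,name):
    m=cv2.morphologyEx(m.astype(np.uint8),cv2.MORPH_OPEN,np.ones((3,3)))
    n,l,st,c=cv2.connectedComponentsWithStats(m); k=1+np.argmax(st[1:,4])
    cs=max(cv2.findContours((l==k).astype(np.uint8),0,1)[0],key=cv2.contourArea)[:,0]
    P=plane(f,cs[:,0],cs[:,1],hh)[:,:2]*1000
    r=cv2.minAreaRect(P.astype(np.float32)); print(name,st[k].tolist(),np.round(r[0],1),np.round(r[1],1),round(r[2],2),"z",np.nanmedian(z[l==k]).round(4)); print("  ",cv2.boxPoints(r).round(1).tolist()); return P
bx=lambda a,b,c,d:(u>=a)&(u<b)&(v>=c)&(v<d)
rect(bx(180,225,10,200)&(z>.044)&(z<.056),.05,"bar")
rect(bx(275,345,30,90)&(z>.08),.087,"rest")
rect(bx(270,345,30,280)&(z>.02),.03,"board")
rect(bx(170,235,195,260)&(H>100)&(H<130)&(S>120),.03,"blue")
m=bx(285,330,245,285)&(S<60)&(z>.1); p=W[m]; print(m.sum(),"ball",sph(p,.025))
m=bx(170,235,200,260)&(H>100)&(H<130)&(S>120)&(z>.055); print("cup top mean",W[m].mean(0),m.sum()); 
m=bx(175,215,190,220)&((H<8)|(H>172))&(S>180)&(z>.08); p=W[m]; print("red",m.sum(),p.mean(0),np.nanpercentile(p,[5,95],axis=0).round(4).tolist())
c=p.mean(0); n=np.linalg.svd(p-c)[2][2]; print("normal",n,np.arctan2(abs(n[1]),abs(n[2])))
# scene ball
g=np.load("scene0.npy",allow_pickle=True).item(); G=cloud(g); hs=cv2.cvtColor(g["color"],cv2.COLOR_BGR2HSV)
m=(np.hypot(G[...,0]-.653,G[...,1]+.175)<.04)&(G[...,2]>.1); print("scene ball",sph(G[m],.025),m.sum())
cy=np.zeros(0)
E
```

```text
table -0.00021755827050229382
bar [187, 17, 28, 181, 4473] [430.8  79.7] [ 51.7 336.9] 5.52 z 0.0496
   [[388.8999938964844, 244.89999389648438], [421.29998779296875, -90.5], [472.70001220703125, -85.5], [440.29998779296875, 249.8000030517578]]
rest [293, 42, 42, 38, 1400] [614.6 181.7] [70.4 61.3] 6.33 z 0.0868
   [[576.2000122070312, 208.3000030517578], [583.0, 147.39999389648438], [652.9000244140625, 155.10000610351562], [646.0999755859375, 216.10000610351562]]
board [275, 40, 60, 240, 10822] [636.  -10.8] [ 96.9 487.4] 5.62 z 0.0305
   [[563.9000244140625, 227.0], [611.5999755859375, -258.0], [708.0999755859375, -248.5], [660.2999877929688, 236.5]]
blue [189, 215, 28, 30, 559] [ 452.3 -161.9] [56.6 63.2] 8.29 z 0.0565
   [[419.79998779296875, -134.8000030517578], [428.8999938964844, -197.3000030517578], [484.79998779296875, -189.10000610351562], [475.70001220703125, -126.5999984741211]]
549 ball [ 0.65215501 -0.17599558  0.1147054 ]
cup top mean [ 0.45518565 -0.16178194  0.05827977] 352
red 204 [ 0.44616507 -0.07190278  0.15095212] [[0.433, -0.084, 0.1373], [0.4588, -0.0628, 0.1579]]
normal [ 0.1176874  -0.69196843  0.71227057] 0.7709414219503453
scene ball [ 0.65194578 -0.17504428  0.11489535] 213
```

```bash
python3 - <<'E'
from h import *
f=np.load("w1.npy",allow_pickle=True).item(); W=wcloud(f); z=W[...,2]
col=f["color"].astype(float).sum(2)
L=[];Rr=[]
for v in range(40,165,4):
    m=np.where((z[v,175:235]>.047)&(z[v,175:235]<.056))[0]+175
    L.append(plane(f,m.min()-.5,v,.05)[:2]);Rr.append(plane(f,m.max()+.5,v,.05)[:2])
for n,E in(("L",L),("R",Rr)):
    E=np.array(E); k=np.polyfit(E[:,1],E[:,0],1); print(n,k,"heading",90-np.degrees(np.arctan(k[0])),(E[:,0]-np.polyval(k,E[:,1])).std())
# tail end
for u in(197,202,207):
    c=z[5:40,u]; print(u,c.round(3)[5:20].tolist())
    v=5+np.where(c>.03)[0].min(); print(plane(f,u,v-.5,.05))
g=np.load("scene0.npy",allow_pickle=True).item(); G=cloud(g); h=cv2.cvtColor(g["color"],cv2.COLOR_BGR2HSV)
for nm,fr,Q in(("scene",g,G),("wrist",f,W)):
    h=cv2.cvtColor(fr["color"],cv2.COLOR_BGR2HSV)
    m=(h[...,0]>100)&(h[...,0]<130)&(h[...,1]>120)&(Q[...,2]>.01)&(Q[...,2]<.07)&(Q[...,1]<-.13)&(Q[...,1]>-.3)&(np.abs(Q[...,0]-.46)<.08)
    p=Q[m]; d=np.array([-.108,.994]); s=p[:,:2]@d; w=p[:,:2]@[.994,.108]
    print(nm,len(p),"along pct",np.percentile(s,[0,1,3,50]).round(4),"across",np.percentile(w,[1,3,50,97,99]).round(4))
    for a,b in((.01,.03),(.03,.045),(.045,.055),(.055,.06),(.06,.07)):
        q=(p[:,2]>a)&(p[:,2]<b); print(a,q.sum(),s[q].min().round(4) if q.any() else 0, w[q].min().round(4) if q.any() else 0,w[q].max().round(4) if q.any() else 0)
E
```

```text
L [-0.10775335  0.41497331] heading 96.15008291981886 0.000669415850590312
R [-0.10472192  0.45924862] heading 95.97833335600771 0.0007966883712498894
197 [-0.003, 0.001, -0.002, -0.002, 0.0, -0.0, -0.0, 0.001, 0.05, 0.05, 0.049, 0.05, 0.05, 0.049, 0.051]
[0.40285364 0.2455997  0.05      ]
202 [-0.0, -0.001, 0.0, -0.001, 0.001, -0.001, -0.002, 0.052, 0.051, 0.05, 0.051, 0.048, 0.049, 0.05, 0.05]
[0.41178565 0.24808962 0.05      ]
207 [0.0, -0.0, 0.001, -0.0, -0.001, 0.002, -0.001, 0.051, 0.052, 0.049, 0.049, 0.051, 0.051, 0.05, 0.05]
[0.42095583 0.24862939 0.05      ]
scene 263 along pct [-0.2348 -0.2337 -0.2327 -0.2084] across [0.4229 0.4261 0.4564 0.4661 0.469 ]
0.01 50 -0.2335 0.4561 0.4698
0.03 48 -0.2348 0.451 0.4691
0.045 72 -0.2333 0.4204 0.4652
0.055 63 -0.2325 0.4226 0.4654
0.06 30 -0.2284 0.4248 0.4553
wrist 533 along pct [-0.2343 -0.2288 -0.2269 -0.2049] across [0.4094 0.4113 0.4387 0.4605 0.4618]
0.01 0 0 0 0
0.03 8 -0.1992 0.4128 0.4605
0.045 173 -0.2343 0.4091 0.4628
0.055 291 -0.2315 0.4119 0.4574
0.06 61 -0.2233 0.4191 0.4501
```

```bash
python3 - <<'E'
from h import *
d=np.array([-.1056,.9944]); n=np.array([.9944,.1056])
for nm in("scene0","w1","side0"):
    f=np.load(nm+".npy",allow_pickle=True).item(); Q=wcloud(f) if nm=="w1" else cloud(f)
    m=(Q[...,2]>.008)&(Q[...,2]<.067)&(np.abs(Q[...,1]+.17)<.06)&(np.abs(Q[...,0]-.455)<.05)
    p=Q[m]; s=p[:,:2]@d; w=p[:,:2]@n-.4345
    for a,b in((.008,.02),(.02,.03),(.03,.04),(.04,.05),(.05,.056),(.056,.066)):
        q=(p[:,2]>a)&(p[:,2]<b)&(s<-.19)
        if q.sum()>5: print(nm,a,q.sum(),"smin",np.sort(s[q])[:4].round(4),"w",np.percentile(w[q],[2,98]).round(4))
    q=(s<-.19)&(p[:,2]<.055)&(p[:,2]>.01)
    from scipy.optimize import least_squares
    r=least_squares(lambda c:np.hypot(s[q]-c[0],w[q]-c[1])-.033,[-.205,0],loss="soft_l1",f_scale=.001); print("cyl",r.x.round(4),np.abs(r.fun).mean())
E
python3 - <<'E'
import cv2,numpy as np
a=cv2.imread("pics/w1.png")[180:280,150:340]; b=cv2.imread("pics/scene0.png")[150:260,160:330]
a=cv2.resize(a,(760,400),interpolation=cv2.INTER_CUBIC)
cv2.imwrite("pics/crop1.png",a)
E
```

```text
scene0 0.008 31 smin [-0.2429 -0.2393 -0.2363 -0.2334] w [0.0118 0.0354]
scene0 0.02 25 smin [-0.2422 -0.2389 -0.2352 -0.2324] w [0.0096 0.0337]
scene0 0.03 34 smin [-0.2404 -0.2375 -0.2375 -0.2368] w [0.0142 0.0342]
scene0 0.04 40 smin [-0.24   -0.2396 -0.2396 -0.239 ] w [-0.017   0.0314]
scene0 0.05 61 smin [-0.2382 -0.2355 -0.2352 -0.2323] w [-0.0236  0.0306]
scene0 0.056 94 smin [-0.2347 -0.2347 -0.2313 -0.231 ] w [-0.018   0.0271]
cyl [-0.2101 -0.0024] 0.004198674106241098
w1 0.008 12 smin [-0.208  -0.2059 -0.2048 -0.2036] w [0.0269 0.0323]
w1 0.02 15 smin [-0.2176 -0.2152 -0.213  -0.2095] w [0.026  0.0323]
w1 0.03 25 smin [-0.2262 -0.2221 -0.2186 -0.2163] w [-0.0292  0.0314]
w1 0.04 89 smin [-0.2391 -0.2388 -0.2367 -0.2332] w [-0.0299  0.03  ]
w1 0.05 175 smin [-0.2376 -0.2373 -0.2371 -0.237 ] w [-0.0245  0.0268]
w1 0.056 317 smin [-0.2327 -0.2325 -0.2308 -0.2306] w [-0.0183  0.019 ]
cyl [-0.2178 -0.0005] 0.00517788137410844
side0 0.008 57 smin [-0.2482 -0.247  -0.2466 -0.2456] w [-0.0353  0.0198]
side0 0.02 44 smin [-0.2477 -0.2458 -0.2455 -0.2453] w [-0.0352  0.0199]
side0 0.03 56 smin [-0.2477 -0.2467 -0.2459 -0.2457] w [-0.0342  0.0211]
side0 0.04 78 smin [-0.245  -0.2448 -0.2447 -0.2446] w [-0.0317  0.0243]
side0 0.05 73 smin [-0.2419 -0.2406 -0.2398 -0.2388] w [-0.0289  0.0217]
side0 0.056 84 smin [-0.2407 -0.2405 -0.2398 -0.2396] w [-0.023   0.0178]
cyl [-0.2105 -0.0011] 0.003518707817638459
```

View pics/crop1.png

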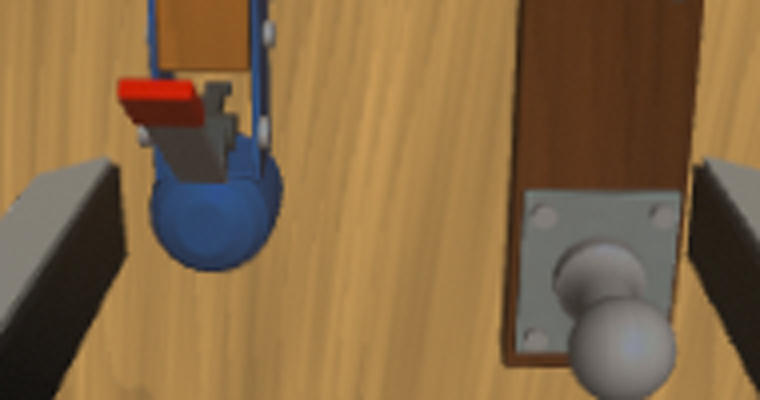

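servo_tool(increments=[-1, 0.004, -0.024, 0.03, 1, -1, 0.004, -0.024, 0.03, 0, -1, 0, -0.024, 0.03, 0, -1, 0, -0.023, 0.03, 0, -1, 0, 0, 0.04, 0])

```text
t: 3.45
eef_pos: [0.436, -0.0018, 0.2128]
tcp_rot: [2.096, 2.336, 0.003]
ft_force: [1.3, -0.3, -0.4]
grip_width: 0.094
gripper_force: 0.0
```

servo_tool(increments=[-1, 0, 0, 0.04, 0, -1, 0, 0, 0.04, 0, -1, 0, 0, 0.03, 0, -1, 0, 0, 0, 0, -1, 0, 0, 0, 0])

```text
t: 3.95
eef_pos: [0.4378, -0.0021, 0.1037]
tcp_rot: [2.099, 2.337, 0.0]
ft_force: [-0.1, -0.7, 0.2]
grip_width: 0.0943
gripper_force: 0.0
```

servo_tool(increments=[-1, 0, 0, 0.035, 0, -1, 0, 0, 0.03, 0, -1, 0, 0, 0.015, 0, -1, 0, 0, 0.008, 0, -1, 0, 0, 0, 0])

```text
t: 4.45
eef_pos: [0.4384, -0.0026, 0.0154]
tcp_rot: [2.1, 2.336, 0.001]
ft_force: [0.6, -0.2, -0.5]
grip_width: 0.0938
gripper_force: 0.0
```

servo_tool(increments=[1, 0, 0, 0, 0, 1, 0, 0, 0, 0, 1, 0, 0, 0, 0, 1, 0, 0, 0, 0, 1, 0, 0, 0, 0])

```text
t: 4.95
eef_pos: [0.4379, -0.0028, 0.0148]
tcp_rot: [2.101, 2.335, 0.0]
ft_force: [-0.5, 0.1, -0.5]
grip_width: 0.0575
gripper_force: 0.0
```

servo_tool(increments=[1, 0, 0, 0, 0, 1, 0, 0, 0, 0, 1, 0, 0, 0, 0, 1, 0, 0, 0, 0, 1, 0, 0, 0, 0])

```text
t: 5.45
eef_pos: [0.4376, -0.0027, 0.0146]
tcp_rot: [-2.101, -2.335, 0.001]
ft_force: [-5.1, -0.1, 3.6]
grip_width: 0.0438
gripper_force: 30.0
```

servo_tool(increments=[1, 0, 0, -0.002, 0, 1, 0, 0, -0.005, 0, 1, 0, 0, -0.01, 0, 1, 0, 0, -0.02, 0, 1, 0, 0, -0.03, 0])

```text
t: 5.95
eef_pos: [0.4369, -0.0026, 0.0819]
tcp_rot: [-2.1, -2.334, 0.002]
ft_force: [0.3, -0.6, -7.6]
grip_width: 0.0441
gripper_force: 30.0
```

servo_tool(increments=[1, 0, 0, -0.035, 0, 1, 0, 0, -0.035, 0, 1, 0, 0, -0.025, 0, 1, -0.004, 0.02, -0.01, 0, 1, -0.004, 0.025, 0, 0])

```text
t: 6.45
eef_pos: [0.4844, -0.006, 0.1895]
tcp_rot: [2.099, 2.333, 0.004]
ft_force: [-0.2, -0.2, -7.5]
grip_width: 0.0437
gripper_force: 30.0
```

servo_tool(increments=[1, -0.006, 0.035, 0, 0, 1, -0.006, 0.035, 0, 0, 1, -0.006, 0.035, 0, 0, 1, -0.004, 0.03, 0, 0, 1, -0.002, 0.015, 0, 0])

```text
t: 6.95
eef_pos: [0.6365, -0.0141, 0.1862]
tcp_rot: [-2.101, -2.335, 0.001]
ft_force: [-0.1, 0.3, -7.4]
grip_width: 0.0439
gripper_force: 30.0
```

servo_tool(increments=[1, 0, 0, 0, 0, 1, 0, 0, 0, 0, 1, 0, 0, 0, 0])

```text
t: 7.25
eef_pos: [0.6345, -0.0139, 0.187]
tcp_rot: [-2.101, -2.335, 0.0]
ft_force: [-1.6, -0.3, -6.8]
grip_width: 0.0445
gripper_force: 30.0
```

```bash
python3 - <<'E'
from h import *
s=env.get_state(); print(s["t"],s["eef_pos"],s["tcp_rot"],s["ft_force"],s["ft_torque"])
fs={}
for n in("wrist","scene","side"):
    fs[n]=grab_frame(n); np.save(n+"2.npy",fs[n],allow_pickle=True)
a=cv2.resize(fs["scene"]["color"][120:270,150:350],(800,600))[:300*2]
b=fs["side"]["color"][120:290,190:380]; b=cv2.resize(b,(380,340)); w=cv2.resize(fs["wrist"]["color"],(400,300)); a=cv2.resize(a,(400,300))
o=np.zeros((600,800,3),np.uint8); o[:300,:400]=a; o[:300,400:]=w; o[300:,:][:300,:380]=b[:300]; cv2.imwrite("pics/c2.png",o)
E
```

```text
7.25 [ 0.63450256 -0.01393051  0.18700894] [-2.10101425e+00 -2.33547799e+00  4.25275295e-05] [-1.62608895 -0.28609263 -6.80412856] [0.01639272 0.05421929 0.04287237]
```

View pics/c2.png

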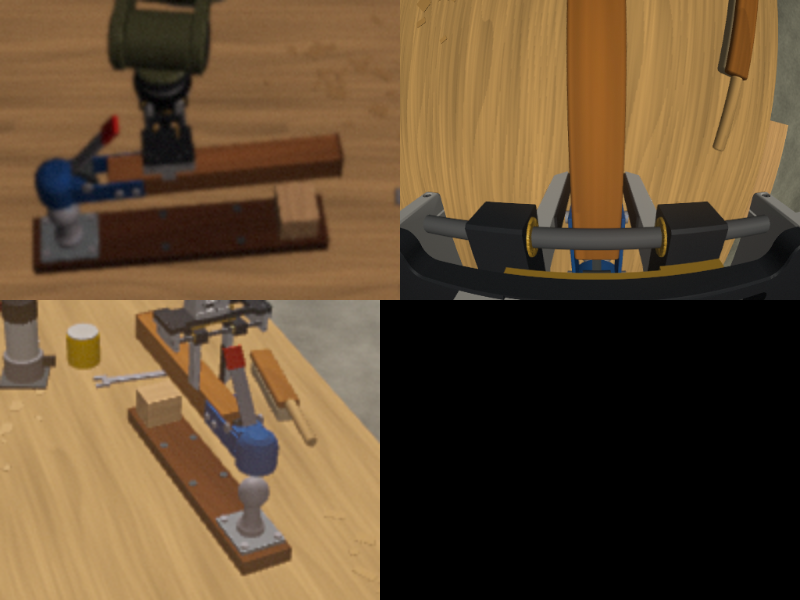

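The drawbar is held roughly level. The scene crop shows the cup at about (60,185) with the ball just below and to its right at (68,220), and the side crop agrees. I'll measure the offset between cup and ball within each camera, so camera bias cancels.

```bash
cat > rel.py <<'E'
from h import *
from scipy.optimize import least_squares
d=np.array([-.1056,.9944]); n=np.array([.9944,.1056])
def ana(f,zb,nm,Qb=None):
    Q=cloud(f); z=Q[...,2]; h=cv2.cvtColor(f["color"],cv2.COLOR_BGR2HSV)
    near=(np.abs(Q[...,0]-.652)<.07)&(np.abs(Q[...,1]+.175)<.07)
    blue=(h[...,0]>100)&(h[...,0]<130)&(h[...,1]>90)
    s=Q[...,:2]@d; w=Q[...,:2]@n
    b0=np.array([.652,-.1755])
    cup=near&(h[...,1]>70)&blue&(z>zb+.003)&(z<zb+.035)&(s<b0@d+.02)
    r=least_squares(lambda c:np.hypot(s[cup]-c[0],w[cup]-c[1])-.033,[b0@d,b0@n],loss="soft_l1",f_scale=.001)
    print(nm,"cup s,w minus nominal ball mm",((r.x-[b0@d,b0@n])*1000).round(2),cup.sum(),"res",np.abs(r.fun).mean().round(4))
    cupi=near&blue
    vs,us=np.where(cupi); 
    # bar slope
    top=(np.abs(w-r.x[1])<.018)&(s>r.x[0]+.22)&(s<r.x[0]+.42)&(z>zb+.03)
    if top.sum()>30: print("  bar top slope, z at ends",np.polyfit(s[top]-r.x[0],z[top],1).round(4),"tail s max",(np.percentile(s[top],99)-r.x[0]).round(4))
    ball=near&(h[...,1]<60)&(z>.1)&(z<.145)&(z<zb)
    if ball.sum()>20: 
        c=sph(Q[ball],.025); print("  ball mm rel nominal s,w,z",((c[:2]@d-b0@d)*1000).round(2),((c[:2]@n-b0@n)*1000).round(2),(c[2]*1000).round(1),ball.sum())
E
python3 - <<'E'
from rel import *
for nm in("scene","side"): ana(np.load(nm+"2.npy",allow_pickle=True).item(),.187-.0146,nm)
for nm in("scene","side"):
    f=np.load(nm+"0.npy",allow_pickle=True).item();Q=cloud(f)
    h=cv2.cvtColor(f["color"],cv2.COLOR_BGR2HSV)
    m=(np.abs(Q[...,0]-.652)<.05)&(np.abs(Q[...,1]+.175)<.05)&(Q[...,2]>.1)&(h[...,1]<70); c=sph(Q[m],.025); b0=np.array([.652,-.1755]);print(nm,"ball0",c,((c[:2]-b0)@d*1000).round(2),((c[:2]-b0)@n*1000).round(2))
# tail from wrist: bar end
f=np.load("wrist2.npy",allow_pickle=True).item(); W=wcloud(f); s=W[...,:2]@d; w=W[...,:2]@n; b0=np.array([.652,-.1755])
m=(np.abs(w-b0@n)<.03)&(W[...,2]>.2)&(s-b0@d>.2); print("wrist bar: w",(np.percentile(w[m],[1,50,99])-b0@n).round(4),"smax",(np.percentile(s[m],[99,99.8])-b0@d).round(4)); print(np.polyfit(s[m]-b0@d,W[...,2][m],1))
vs,us=np.where(m); print(vs.min())
E
```

```text
scene cup s,w minus nominal ball mm [ 0.92 -1.06] 89 res 0.0012
  bar top slope, z at ends [-0.1815  0.2911] tail s max 0.412
  ball mm rel nominal s,w,z 0.31 -0.96 114.9 120
side cup s,w minus nominal ball mm [0. 0.] 0 res nan
  bar top slope, z at ends [0.0279 0.2158] tail s max 0.4154
  ball mm rel nominal s,w,z -0.89 -2.12 113.7 179
scene ball0 [ 0.6518956  -0.17501883  0.11487305] 0.49 -0.05
side ball0 [ 0.65044052 -0.17639536  0.11402019] -0.73 -1.65
wrist bar: w [-0.0225 -0.0007  0.0212] smax [0.3068 0.3078]
[0.03135832 0.21679689]
0rel.py:12: RuntimeWarning: Mean of empty slice.
  print(nm,"cup s,w minus nominal ball mm",((r.x-[b0@d,b0@n])*1000).round(2),cup.sum(),"res",np.abs(r.fun).mean().round(4))
  ret = ret.dtype.type(ret / rcount)
```

servo_tool(increments=[1, -0.0005, 0.0004, 0.006, 0, 1, 0, 0, 0.006, 0, 1, 0, 0, 0.006, 0, 1, 0, 0, 0.006, 0, 1, 0, 0, 0.002, 0])

```text
t: 7.9
eef_pos: [0.6352, -0.0145, 0.1595]
tcp_rot: [-2.1, -2.335, 0.001]
ft_force: [-0.7, -0.2, -7.4]
grip_width: 0.0436
gripper_force: 30.0
```

servo_tool(increments=[1, 0, 0, 0.002, 0, 1, 0, 0, 0.002, 0, 1, 0, 0, 0.002, 0, 1, 0, 0, 0.002, 0, 1, 0, 0, 0.002, 0])

```text
t: 8.4
eef_pos: [0.6356, -0.0145, 0.1505]
tcp_rot: [2.101, 2.335, 0.0]
ft_force: [1.0, 0.9, -7.0]
grip_width: 0.0441
gripper_force: 30.0
```

```bash
python3 - <<'E'
from rel import *
s=env.get_state(); print(s["t"],s["eef_pos"],s["tcp_rot"],s["ft_force"],s["ft_torque"])
f=grab_frame("scene"); ana(f,s["eef_pos"][2]-.0196,"scene")
f=grab_frame("side"); ana(f,s["eef_pos"][2]-.0196,"side")
E
```

```text
8.4 [ 0.63560093 -0.0144932   0.1505478 ] [2.10111450e+00 2.33541825e+00 1.32712249e-04] [ 0.95708789  0.94036328 -7.02833437] [ 0.02634627  0.07458273 -0.03489958]
scene cup s,w minus nominal ball mm [ 0.68 -0.59] 76 res 0.0014
  bar top slope, z at ends [-0.1442  0.2416] tail s max 0.4117
side cup s,w minus nominal ball mm [0. 0.] 0 res nan
  bar top slope, z at ends [-0.0274  0.1994] tail s max 0.4097
  ball mm rel nominal s,w,z -1.37 -0.8 115.4 69rel.py:12: RuntimeWarning: Mean of empty slice.
  print(nm,"cup s,w minus nominal ball mm",((r.x-[b0@d,b0@n])*1000).round(2),cup.sum(),"res",np.abs(r.fun).mean().round(4))
  ret = ret.dtype.type(ret / rcount)
```

servo_tool(increments=[1, 0, 0, 0.002, 0, 1, 0, 0, 0.002, 0, 1, 0, 0, 0.002, 0, 1, 0, 0, 0.002, 0, 1, 0, 0, 0.002, 0])

```text
t: 9.0
eef_pos: [0.6355, -0.0145, 0.1404]
tcp_rot: [-2.101, -2.335, 0.0]
ft_force: [-0.7, 0.1, -8.2]
grip_width: 0.0439
gripper_force: 30.0
```

servo_tool(increments=[1, 0, 0, 0.002, 0, 1, 0, 0, 0.002, 0, 1, 0, 0, 0.001, 0, 1, 0, 0, 0.001, 0, 1, 0, 0, 0.001, 0])

```text
t: 9.5
eef_pos: [0.6356, -0.0145, 0.1337]
tcp_rot: [2.101, 2.335, 0.0]
ft_force: [-0.3, -0.8, -7.7]
grip_width: 0.0433
gripper_force: 30.0
```

servo_tool(increments=[1, 0, 0, 0.002, 0, 1, 0, 0, 0.002, 0, 1, 0, 0, 0.002, 0, 1, 0, 0, 0.002, 0, 1, 0, 0, 0.001, 0])

```text
t: 10.0
eef_pos: [0.6355, -0.0145, 0.1244]
tcp_rot: [-2.101, -2.335, 0.0]
ft_force: [-0.8, -0.2, -7.0]
grip_width: 0.0444
gripper_force: 30.0
```

servo_tool(increments=[1, 0, 0, 0.002, 0, 1, 0, 0, 0.002, 0, 1, 0, 0, 0.002, 0, 1, 0, 0, 0.002, 0, 1, 0, 0, 0.001, 0])

```text
t: 10.5
eef_pos: [0.6355, -0.0145, 0.1154]
tcp_rot: [-2.101, -2.335, 0.0]
ft_force: [0.8, 0.5, -7.6]
grip_width: 0.0437
gripper_force: 30.0
```

servo_tool(increments=[1, 0, 0, 0.001, 0, 1, 0, 0, 0.001, 0, 1, 0, 0, 0.001, 0, 1, 0, 0, 0.001, 0, 1, 0, 0, 0.001, 0])

```text
t: 11.0
eef_pos: [0.6356, -0.0145, 0.1106]
tcp_rot: [2.101, 2.336, -0.0]
ft_force: [-0.2, -0.2, -7.4]
grip_width: 0.0443
gripper_force: 30.0
```

servo_tool(increments=[1, 0, 0, 0.001, 0, 1, 0, 0, 0.001, 0, 1, 0, 0, 0.001, 0, 1, 0, 0, 0.001, 0, 1, 0, 0, 0, 0])

```text
t: 11.5
eef_pos: [0.6355, -0.0145, 0.1065]
tcp_rot: [-2.101, -2.335, 0.0]
ft_force: [-0.8, -0.0, -7.4]
grip_width: 0.044
gripper_force: 30.0
```

servo_tool(increments=[1, 0, 0, 0.001, 0, 1, 0, 0, 0.001, 0, 1, 0, 0, 0.0005, 0, 1, 0, 0, 0.0005, 0, 1, 0, 0, 0, 0])

```text
t: 12.0
eef_pos: [0.6356, -0.0145, 0.1036]
tcp_rot: [-2.101, -2.336, 0.0]
ft_force: [-0.7, 0.4, -8.2]
grip_width: 0.0438
gripper_force: 30.0
```

```bash
python3 - <<'E'
from rel import *
s=env.get_state(); print(s["t"],s["eef_pos"],s["ft_force"],s["ft_torque"])
f=grab_frame("side"); np.save("side3.npy",f,allow_pickle=True)
g=grab_frame("scene"); np.save("scene3.npy",g,allow_pickle=True)
b0=np.array([.652,-.1755])
for nm,F in(("side",f),("scene",g),):
    Q=cloud(F); r=Q[...,:2]-b0; S=r@d; Wd=r@n; z=Q[...,2]
    for a,b,l in((.08,.12,"front bar"),(.22,.26,"mid"),(.37,.405,"tail"),(-.012,.012,"cup")):
        m=(S>a)&(S<b)&(np.abs(Wd)<.012)&(z>.1)&(z<.17); print(nm,l,m.sum(),np.nanmedian(z[m]).round(4))
E
```

```text
12.0 [ 0.63556616 -0.01445658  0.10359434] [-0.66072464  0.41552429 -8.18410836] [-0.0119622   0.07180119 -0.04062115]
side front bar 54 0.1368
side mid 23 0.1375
side tail 21 0.1396
side cup 38 0.1455
scene front bar 95 0.1382
scene mid 89 0.1399
scene tail 76 0.1415
scene cup 56 0.147
```

servo_tool(increments=[1, 0, 0, 0.0005, 0, 1, 0, 0, 0.0005, 0, 1, 0, 0, 0.0005, 0, 1, 0, 0, 0.0005, 0, 1, 0, 0, 0, 0])

```text
t: 12.6
eef_pos: [0.6356, -0.0145, 0.1018]
tcp_rot: [2.101, 2.335, 0.0]
ft_force: [-0.8, 0.4, -5.6]
grip_width: 0.0439
gripper_force: 30.0
```

servo_tool(increments=[1, 0, 0, 0.0005, 0, 1, 0, 0, 0.0005, 0, 1, 0, 0, 0, 0])

```text
t: 12.9
eef_pos: [0.6357, -0.0145, 0.1016]
tcp_rot: [2.101, 2.335, 0.001]
ft_force: [-3.5, 0.6, 4.4]
grip_width: 0.0442
gripper_force: 30.0
```

```bash
cat > lev.py <<'E'
from rel import *
b0=np.array([.652,-.1755])
def lev():
    s=env.get_state(); print(s["t"],s["eef_pos"],s["ft_force"],s["ft_torque"])
    for nm in("side","scene"):
        F=grab_frame(nm); Q=cloud(F); r=Q[...,:2]-b0; S=r@d; Wd=r@n; z=Q[...,2]
        for a,b,l in((.08,.12,"front bar"),(.22,.26,"mid"),(.37,.405,"tail"),(-.012,.012,"cup"),):
            m=(S>a)&(S<b)&(np.abs(Wd)<.012)&(z>.1)&(z<.155); print(nm,l,m.sum(),np.nanmedian(z[m]).round(4))
        h=cv2.cvtColor(F["color"],cv2.COLOR_BGR2HSV)
        m=((h[...,0]<6)|(h[...,0]>174))&(h[...,1]>150)&(S>.05)&(S<.2)&(np.abs(Wd)<.04)&(z>.14)
        print(" red s,w,z",S[m].mean().round(4),Wd[m].mean().round(4),z[m].mean().round(4),m.sum(),"zmax",np.nanmax(z[m]).round(4))
    return F
E
python3 -c "
from lev import *
lev()"
```

```text
12.9 [ 0.63571866 -0.0145101   0.10164742] [-3.52373937  0.60003813  4.36722913] [0.03569254 1.17293282 0.04988402]
side front bar 57 0.1355
side mid 22 0.1351
side tail 20 0.1362
side cup 36 0.1462
 red s,w,z 0.0866 -0.0028 0.2308 67 zmax 0.2438
scene front bar 90 0.1368
scene mid 89 0.1368
scene tail 82 0.1369
scene cup 53 0.146
 red s,w,z 0.0951 0.0087 0.2434 75 zmax 0.3521
```

servo_tool(increments=[-0.2, 0, 0, 0, 0, -0.2, 0, 0, 0, 0, -0.2, 0, 0, 0, 0, -0.2, 0, 0, 0, 0, -0.2, 0, 0, 0, 0])

```text
t: 13.5
eef_pos: [0.6356, -0.0145, 0.1006]
tcp_rot: [2.101, 2.335, 0.0]
ft_force: [-0.0, -0.0, 0.1]
grip_width: 0.0564
gripper_force: 0.0
```

servo_tool(increments=[-0.6, 0, 0, 0, 0, -0.6, 0, 0, 0, 0, -0.6, 0, 0, 0, 0, -0.6, 0, 0, -0.005, 0, -0.6, 0, 0, -0.01, 0])

```text
t: 14.0
eef_pos: [0.6352, -0.0145, 0.1156]
tcp_rot: [-2.101, -2.335, 0.001]
ft_force: [-0.4, -0.4, -0.0]
grip_width: 0.0754
gripper_force: 0.0
```

servo_tool(increments=[-0.6, 0, 0, -0.03, 0, -0.6, 0, 0, -0.04, 0, -0.6, 0, 0, -0.04, 0, 1, 0, 0, -0.04, 0, 1, 0, 0, -0.04, 0])

```text
t: 14.5
eef_pos: [0.6351, -0.0145, 0.3085]
tcp_rot: [2.101, 2.335, 0.001]
ft_force: [-0.3, 0.3, 0.5]
grip_width: 0.0625
gripper_force: 0.0
```

servo_tool(increments=[1, 0, 0, 0, 0, 1, 0, 0, 0, 0, 1, 0, 0, 0, 0, 1, 0, 0, 0, 0, 1, 0, 0, 0, 0])

```text
t: 15.0
eef_pos: [0.6354, -0.0144, 0.3048]
tcp_rot: [-2.1, -2.335, 0.001]
ft_force: [-0.6, -1.4, -0.5]
grip_width: 0.0223
gripper_force: 0.0
```

servo_tool(increments=[1, 0, 0, 0, 0, 1, 0, 0, 0, 0, 1, 0, 0, 0, 0, 1, 0, 0, 0, 0])

```text
t: 15.4
eef_pos: [0.6356, -0.0145, 0.3056]
tcp_rot: [-2.101, -2.336, 0.0]
ft_force: [-0.1, -0.3, 0.1]
grip_width: 0.0005
gripper_force: 0.0
```

```bash
python3 - <<'E'
from lev import *
lev()
f=grab_frame("wrist"); W=wcloud(f); h=cv2.cvtColor(f["color"],cv2.COLOR_BGR2HSV); r=W[...,:2]-b0; S=r@d; Wd=r@n; z=W[...,2]
m=((h[...,0]<6)|(h[...,0]>174))&(h[...,1]>150)&(S>.04)&(S<.2)&(np.abs(Wd)<.05)&(z>.14); print("wrist red",m.sum())
if m.any():print(np.nanpercentile(np.c_[S[m],Wd[m],z[m]],[3,50,97],axis=0).round(4))
w=cv2.resize(f["color"],(400,300)); g=grab_frame("side")["color"][100:260,190:390]
cv2.imwrite("pics/c4.png",np.hstack([w,cv2.resize(g,(375,300))]))
E
```

```text
15.4 [ 0.63556415 -0.01447297  0.30564156] [-0.11834315 -0.29466634  0.05610835] [-0.06577384  0.05839978  0.02318808]
side front bar 51 0.135
side mid 41 0.1363
side tail 30 0.1349
side cup 36 0.145
 red s,w,z 0.0831 -0.0021 0.2287 21 zmax 0.2425
scene front bar 95 0.1363
scene mid 89 0.1364
scene tail 74 0.1367
scene cup 57 0.1461
 red s,w,z 0.0911 0.0072 0.2406 66 zmax 0.536
wrist red 11
[[1.690e-01 3.000e-04 3.818e-01]
 [1.695e-01 3.000e-04 3.859e-01]
 [1.702e-01 8.000e-04 3.888e-01]]
```

View pics/c4.png

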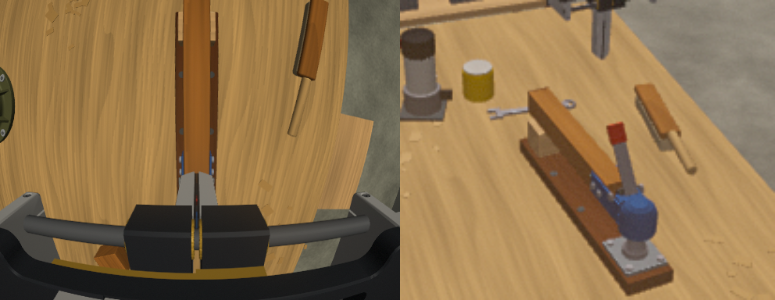

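The wrist and side views show the coupler seated and the bar on the rest. The lever is still up, with its red grip at (617,132) in the side crop. Next I'll bring the shut fingertips in on the coupler side of the grip.

servo_tool(increments=[1, -0.034, -0.0007, 0, 0, 1, -0.034, 0, 0, 0, 1, -0.034, 0, 0, 0, 1, 0, 0, 0.02, 0, 1, 0, 0, 0.03, 0])

```text
t: 16.1
eef_pos: [0.6461, -0.1173, 0.2563]
tcp_rot: [2.101, 2.332, 0.002]
ft_force: [-0.7, 1.2, 0.5]
grip_width: 0.0003
gripper_force: 0.0
```

servo_tool(increments=[1, 0, 0, 0.0126, 0, 1, 0, 0, 0, 0, 1, 0, 0, 0, 0])

```text
t: 16.4
eef_pos: [0.6459, -0.1158, 0.2444]
tcp_rot: [2.1, 2.335, 0.001]
ft_force: [0.1, 0.2, 0.7]
grip_width: 0.0004
gripper_force: 0.0
```

```bash
python3 - <<'E'
from lev import *
s=env.get_state(); p=s["eef_pos"]; r=p[:2]-b0; print(s["t"],p,"s",r@d,"w",r@n,s["ft_force"])
a=grab_frame("scene")["color"][90:240,130:300]; b=grab_frame("side")["color"][80:250,210:370]
cv2.imwrite("pics/c5.png",np.hstack([cv2.resize(a,(400,353)),cv2.resize(b,(400,353))]))
E
```

```text
16.4 [ 0.64594051 -0.1158369   0.24438947] s 0.05996886730567495 w 0.00027486350707799556 [0.07249927 0.15893739 0.65258202]
```

View pics/c5.png

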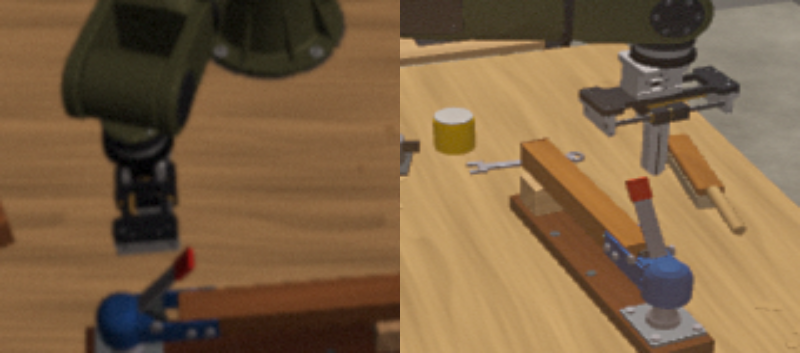

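```bash
python3 - <<'E'
from lev import *
s=env.get_state(); p=s["eef_pos"]
pad=np.r_[b0+d*.0853,.2329]
for nm,(x0,y0,sx,sy) in(("scene",(130,90,400/170,353/150)),("side",(210,80,400/160,353/170))):
    f=grab_frame(nm); K=np.array([[f["fx"],0,f["cx"]],[0,f["fy"],f["cy"]],[0,0,1.]])
    q=cv2.projectPoints(np.array([p,pad,np.r_[b0,.147]]),np.array(f["rvec"],float),np.array(f["tvec"],float),K,None)[0][:,0]
    print(nm,q.round(1).tolist(),((q-[x0,y0])*[sx,sy]).round(0).tolist())
E
```

```text
scene [[196.6, 199.2], [205.9, 200.7], [179.6, 219.0]] [[157.0, 257.0], [179.0, 260.0], [117.0, 304.0]]
side [[310.3, 171.0], [306.0, 170.0], [317.4, 206.9]] [[251.0, 189.0], [240.0, 187.0], [269.0, 264.0]]
```

```bash
python3 - <<'E'
from lev import *
a=grab_frame("scene")["color"][160:220,160:230]; f=grab_frame("side"); b=f["color"][130:200,280:350]
cv2.imwrite("pics/c6.png",np.hstack([cv2.resize(a,(400,400),interpolation=2),cv2.resize(b,(400,400),interpolation=2)]))
Q=cloud(f); r=Q[...,:2]-b0
m=(r@d>.02)&(r@d<.08)&(np.abs(r@n)<.03)&(Q[...,2]>.2)&(Q[...,2]<.3); print(m.sum(),Q[...,2][m].min(),np.percentile((r@d)[m],[2,98]),np.percentile((r@n)[m],[2,98]))
E
```

```text
137 0.20016286369026795 [0.04744765 0.07932902] [-0.01501039  0.01015354]
```

View pics/c6.png

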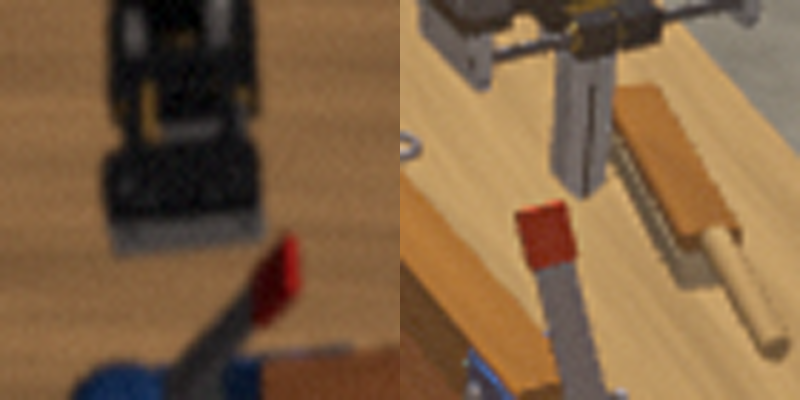

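```bash
python3 - <<'E'
from lev import *
f=grab_frame("side"); Q=cloud(f); r=Q[...,:2]-b0; S=r@d; Wd=r@n
print(f["fx"])
for v in range(150,174): print(v,[(round(S[v,u]*1000),round(Wd[v,u]*1000),round(Q[v,u,2]*1000)) for u in (306,309,311,313,315)])
E
```

```text
469.318179675715
150 [(523, 250, -3), (55, -12, 326), (50, -9, 329), (52, 0, 325), (52, 6, 324)]
151 [(520, 248, -6), (49, -15, 327), (54, -6, 322), (49, -2, 324), (49, 5, 322)]
152 [(503, 239, 1), (54, -12, 320), (50, -8, 321), (48, -2, 321), (46, 3, 321)]
153 [(68, -14, 309), (52, -13, 318), (47, -10, 320), (49, -2, 317), (48, 5, 316)]
154 [(62, -17, 310), (52, -13, 315), (51, -7, 314), (48, -2, 314), (50, 7, 311)]
155 [(68, -14, 302), (52, -13, 311), (50, -7, 310), (52, 1, 307), (48, 5, 309)]
156 [(66, -14, 299), (52, -12, 307), (49, -7, 308), (51, 0, 305), (51, 8, 303)]Traceback (most recent call last):
  File "<stdin>", line 4, in <module>
ValueError: cannot convert float NaN to integer
```

```bash
python3 - <<'E'
from lev import *
f=grab_frame("side"); Q=cloud(f); r=Q[...,:2]-b0; S=r@d; Wd=r@n
for v in range(157,182): print(v,[tuple(np.nan_to_num(np.array([S[v,u],Wd[v,u],Q[v,u,2]])*1000,nan=-999).astype(int).tolist())+tuple(f["color"][v,u].tolist()) for u in (307,309,311,313)])
E
```

```text
157 [(64, -12, 296, 81, 88, 98), (52, -11, 303, 97, 100, 112), (51, -5, 302, 94, 99, 109), (52, 1, 299, 75, 84, 91)]
158 [(59, -14, 296, 83, 88, 98), (45, -15, 304, 96, 103, 112), (51, -5, 298, 97, 101, 109), (53, 2, 295, 80, 85, 98)]
159 [(58, -14, 293, 81, 86, 96), (51, -12, 297, 96, 101, 111), (50, -5, 296, 95, 100, 109), (46, -1, 297, 90, 98, 107)]
160 [(62, -12, 287, 81, 88, 102), (52, -11, 292, 102, 108, 118), (52, -4, 291, 97, 103, 113), (49, 0, 291, 92, 100, 108)]
161 [(57, -15, 287, 92, 121, 148), (46, -14, 293, 105, 109, 116), (46, -7, 291, 101, 105, 114), (51, 2, 286, 92, 99, 107)]
162 [(434, 207, 0, 104, 160, 197), (53, -9, 284, 99, 103, 116), (49, -5, 285, 99, 104, 112), (48, 0, 284, 93, 96, 104)]
163 [(427, 203, 0, 102, 161, 198), (52, -10, 281, 97, 123, 150), (47, -6, 283, 95, 96, 105), (49, 1, 280, 94, 103, 119)]
164 [(424, 201, -2, 102, 158, 197), (410, 202, 5, 106, 162, 198), (48, -5, 278, 97, 109, 125), (50, 2, 275, 95, 131, 161)]
165 [(99, 10, 240, 51, 84, 188), (414, 205, -2, 99, 155, 193), (410, 212, -1, 102, 148, 180), (404, 218, 0, 102, 155, 192)]
166 [(91, 6,
[... 1209 characters left out ...]
2, 219, 61, 69, 104), (74, 6, 214, 84, 87, 98), (336, 172, 1, 102, 156, 194), (339, 182, -3, 98, 151, 187)]
177 [(73, -1, 214, 85, 88, 100), (73, 5, 211, 85, 86, 96), (334, 170, -1, 100, 155, 193), (327, 175, 1, 92, 146, 186)]
178 [(71, -2, 211, 86, 89, 99), (71, 4, 209, 83, 83, 95), (332, 170, -5, 96, 138, 173), (322, 173, 0, 98, 152, 188)]
179 [(68, -3, 209, 83, 87, 101), (68, 3, 208, 87, 89, 101), (319, 162, 0, 97, 128, 155), (320, 172, -2, 99, 153, 190)]
180 [(64, -5, 209, 84, 88, 100), (64, 0, 207, 89, 91, 102), (68, 11, 201, 93, 112, 134), (314, 168, -2, 101, 153, 192)]
181 [(66, -4, 204, 87, 88, 101), (65, 1, 202, 88, 91, 103), (64, 8, 201, 85, 95, 115), (309, 166, -3, 103, 159, 197)]
```

```bash
python3 - <<'E'
from lev import *
s=env.get_state(); print(s["t"],s["eef_pos"],s["tcp_rot"],s["grip_width"],s["joints"])
f=grab_frame("side"); g=np.load("side0.npy",allow_pickle=True).item()
print(f["tvec"],g["tvec"],f["rvec"],g["rvec"])
# start picture: finger tips vs TCP (0.1785,0.5199,0.1721)
for nm in("scene","side"):
    g=np.load(nm+"0.npy",allow_pickle=True).item(); Q=cloud(g)
    m=(np.hypot(Q[...,0]-.1785,Q[...,1]-.52)<.075)&(Q[...,2]>.1); z=Q[m]; k=z[:,2].argsort()[:8]; print(nm,z[k].round(3).tolist())
# held bar frame (z tcp .187)
g=np.load("side2.npy",allow_pickle=True).item(); Q=cloud(g); r=Q[...,:2]-b0
m=(np.abs(r@d-.163)<.02)&(np.abs(r@n)>.026)&(np.abs(r@n)<.06)&(Q[...,2]>.12); z=np.c_[r[m]@d,r[m]@n,Q[m][:,2]]; print(z[z[:,2].argsort()[:8]].round(3).tolist())
E
```

```text
16.8 [ 0.64568642 -0.11596966  0.24337947] [2.10082041e+00 2.33531472e+00 3.16558925e-04] 0.00033778832527082465 [-2.33527216e-01  5.11618064e-01  1.06670767e+00 -1.06567192e-05
  1.56282624e+00 -3.39148927e-01]
[-0.47461686  0.19767015  1.53232804] [-0.47461686  0.19767015  1.53232804] [ 2.18218178 -0.33118246  0.15557616] [ 2.18218178 -0.33118246  0.15557616]
scene [[0.203, 0.564, 0.204], [0.199, 0.565, 0.204], [0.171, 0.47, 0.206], [0.191, 0.566, 0.206], [0.196, 0.564, 0.207], [0.169, 0.469, 0.208], [0.203, 0.569, 0.209], [0.17, 0.472, 0.209]]
side [[0.152, 0.482, 0.199], [0.163, 0.472, 0.203], [0.159, 0.47, 0.204], [0.185, 0.569, 0.204], [0.2, 0.559, 0.207], [0.188, 0.562, 0.207], [0.196, 0.559, 0.207], [0.192, 0.559, 0.208]]
[[0.147, -0.027, 0.194], [0.148, -0.027, 0.197], [0.148, -0.028, 0.214], [0.151, -0.026, 0.215], [0.154, -0.028, 0.222], [0.156, -0.027, 0.224], [0.148, -0.028, 0.225], [0.15, -0.027, 0.227]]
```

servo_tool(increments=[1, 0.006, 0, 0.005, 0, 1, 0.005, 0, 0, 0, 1, 0.004, 0, 0, 0, 1, 0.003, 0, 0, 0, 1, 0.003, 0, 0, 0])

```text
t: 17.35
eef_pos: [0.6434, -0.0947, 0.2382]
tcp_rot: [2.101, 2.336, 0.0]
ft_force: [-0.8, 0.4, -0.3]
grip_width: 0.0009
gripper_force: 0.0
```

servo_tool(increments=[1, 0.002, 0, 0, 0, 1, 0.002, 0, 0, 0, 1, 0.002, 0, 0, 0, 1, 0.002, 0, 0, 0, 1, 0, 0, 0, 0])

```text
t: 17.85
eef_pos: [0.6426, -0.0869, 0.2381]
tcp_rot: [2.101, 2.336, 0.0]
ft_force: [-0.4, 0.3, -1.0]
grip_width: 0.0006
gripper_force: 0.0
```

No contact there, so the visible fingertips, which sit about 31 mm above the stated TCP, are the real ones. I'll back off, lower by that much, and push along the lever's arc.

servo_tool(increments=[1, -0.01, 0, 0, 0, 1, -0.008, 0, 0.005, 0, 1, 0, 0, 0.01, 0, 1, 0, 0, 0.01, 0, 1, 0, 0, 0.008, 0])

```text
t: 18.35
eef_pos: [0.6441, -0.105, 0.2034]
tcp_rot: [-2.1, -2.334, 0.001]
ft_force: [-0.0, 0.4, -0.0]
grip_width: 0.0006
gripper_force: 0.0
```

servo_tool(increments=[1, 0.002, 0, 0, 0, 1, 0.002, 0, 0, 0, 1, 0.002, 0, 0, 0, 1, 0.002, 0, 0, 0, 1, 0, 0, 0, 0])

```text
t: 18.85
eef_pos: [0.6437, -0.0967, 0.2054]
tcp_rot: [2.1, 2.336, 0.0]
ft_force: [-0.0, 0.4, -0.4]
grip_width: 0.0004
gripper_force: 0.0
```

servo_tool(increments=[1, 0.003, 0, 0, 0, 1, 0.002, 0, 0, 0, 1, 0.002, 0, 0, 0, 1, 0.001, 0, 0, 0, 1, 0, 0, 0, 0])

```text
t: 19.35
eef_pos: [0.6428, -0.0898, 0.2052]
tcp_rot: [2.101, 2.334, -0.001]
ft_force: [0.4, -4.6, -0.2]
grip_width: 0.0001
gripper_force: 1.9
```

servo_tool(increments=[1, 0.004, 0, 0.002, 0, 1, 0.004, 0, 0.003, 0, 1, 0.004, 0, 0.003, 0, 1, 0.004, 0, 0.003, 0, 1, 0, 0, 0, 0])

```text
t: 19.85
eef_pos: [0.6411, -0.0725, 0.1941]
tcp_rot: [-2.101, -2.336, -0.001]
ft_force: [0.0, -0.1, 3.5]
grip_width: 0.0004
gripper_force: 1.5
```

servo_tool(increments=[1, 0.004, 0, 0.003, 0, 1, 0.004, 0, 0.003, 0, 1, 0.004, 0, 0.003, 0, 1, 0.004, 0, 0.003, 0, 1, 0, 0, 0, 0])

```text
t: 20.35
eef_pos: [0.6392, -0.0569, 0.1814]
tcp_rot: [-2.1, -2.335, 0.001]
ft_force: [1.5, -2.1, 0.7]
grip_width: 0.0007
gripper_force: 0.9
```

```bash
cat > look.py <<'E'
from lev import *
s=env.get_state(); p=s["eef_pos"]; print(s["t"],"tcp s,w,z",((p[:2]-b0)@d).round(4),((p[:2]-b0)@n).round(4),p[2].round(4),s["ft_force"].round(1))
F=grab_frame("side"); Q=cloud(F); r=Q[...,:2]-b0; S=r@d; Wd=r@n; z=Q[...,2]; h=cv2.cvtColor(F["color"],cv2.COLOR_BGR2HSV)
m=((h[...,0]<6)|(h[...,0]>174))&(h[...,1]>140)&(S>.05)&(S<.2)&(np.abs(Wd)<.04)&(z>.14)
print("red",m.sum()); print(np.nanpercentile(np.c_[S[m],Wd[m],z[m]],[3,50,97],axis=0).round(4))
m=(np.abs(S-.05)<.12)&(h[...,1]<40)&(S>.06)&(S<.16)&(np.abs(Wd)<.02)&(z>.15)&(z<.27)
k=np.c_[S[m],z[m]]; 
for a in np.arange(.06,.16,.01):
    q=(k[:,0]>a)&(k[:,0]<a+.01)
    if q.sum()>2: print(a.round(3),q.sum(),k[q,1].min().round(3),np.median(k[q,1]).round(3),k[q,1].max().round(3))
E
python3 look.py
```

```text
20.35 tcp s,w,z 0.1193 -0.0002 0.1814 [ 1.5 -2.1  0.7]
red 44
[[ 0.1044 -0.0148  0.1995]
 [ 0.1128 -0.0062  0.2056]
 [ 0.1301  0.0083  0.2136]]
0.06 18 0.167 0.174 0.181
0.07 22 0.173 0.179 0.184
0.08 21 0.177 0.185 0.192
0.09 22 0.182 0.192 0.198
0.1 52 0.188 0.238 0.269
0.11 29 0.219 0.247 0.269
```

servo_tool(increments=[1, 0.003, 0, 0.004, 0, 1, 0.003, 0, 0.004, 0, 1, 0.003, 0, 0.004, 0, 1, 0.003, 0, 0.004, 0, 1, 0.002, 0, 0.004, 0])

```text
t: 20.9
eef_pos: [0.638, -0.0426, 0.1622]
tcp_rot: [-2.101, -2.336, -0.002]
ft_force: [-0.7, 1.3, 7.8]
grip_width: 0.0003
gripper_force: 3.2
```

servo_tool(increments=[1, 0.002, 0, 0.002, 0, 1, 0.001, 0, 0.002, 0, 1, 0.001, 0, 0.002, 0, 1, 0.001, 0, 0.002, 0, 1, 0, 0, 0, 0])

```text
t: 21.4
eef_pos: [0.6374, -0.0377, 0.154]
tcp_rot: [-2.1, -2.335, -0.001]
ft_force: [-0.0, 0.9, 3.2]
grip_width: 0.0004
gripper_force: 1.9
```

```bash
python3 look.py
```

```text
21.4 tcp s,w,z 0.1386 0.0 0.154 [-0.   0.9  3.2]
red 38
[[ 0.1214 -0.0161  0.1775]
 [ 0.1329 -0.0073  0.1808]
 [ 0.149   0.0094  0.1872]]
0.06 18 0.158 0.162 0.169
0.07 16 0.161 0.167 0.171
0.08 13 0.163 0.169 0.172
0.09 17 0.165 0.17 0.173
0.1 18 0.167 0.173 0.175
0.11 14 0.171 0.175 0.179
0.12 73 0.173 0.233 0.27
0.13 33 0.192 0.23 0.269
```

servo_tool(increments=[1, 0.001, 0, 0.002, 0, 1, 0.001, 0, 0.002, 0, 1, 0.001, 0, 0.001, 0, 1, 0, 0, 0.001, 0, 1, 0, 0, 0.001, 0])

```text
t: 21.95
eef_pos: [0.6372, -0.0347, 0.1473]
tcp_rot: [-2.101, -2.336, -0.002]
ft_force: [-1.8, 3.9, 7.4]
grip_width: 0.0006
gripper_force: 3.2
```

servo_tool(increments=[1, 0, 0, 0.0005, 0, 1, 0, 0, 0.0005, 0, 1, 0, 0, 0.0005, 0, 1, 0, 0, 0.0005, 0])

```text
t: 22.35
eef_pos: [0.6372, -0.0344, 0.1454]
tcp_rot: [-2.1, -2.336, -0.002]
ft_force: [-0.5, 4.3, 7.7]
grip_width: 0.0004
gripper_force: 3.2
```

servo_tool(increments=[1, 0.0005, 0, 0.0005, 0, 1, 0, 0, 0.0005, 0, 1, 0, 0, 0.0005, 0, 1, 0, 0, 0.0005, 0])

```text
t: 22.75
eef_pos: [0.6371, -0.0339, 0.1434]
tcp_rot: [-2.1, -2.336, -0.002]
ft_force: [-1.1, 4.6, 7.6]
grip_width: 0.0
gripper_force: 3.3
```

servo_tool(increments=[1, 0.0005, 0, 0.0005, 0, 1, 0, 0, 0.0005, 0, 1, 0, 0, 0.0005, 0, 1, 0, 0, 0.0005, 0])

```text
t: 23.15
eef_pos: [0.6372, -0.0334, 0.142]
tcp_rot: [-2.101, -2.336, -0.003]
ft_force: [-2.3, 4.8, 13.0]
grip_width: 0.0004
gripper_force: 5.8
```

servo_tool(increments=[1, 0, 0, 0.0002, 0, 1, 0, 0, 0, 0])

```text
t: 23.35
eef_pos: [0.6373, -0.0333, 0.142]
tcp_rot: [2.1, 2.336, 0.003]
ft_force: [-2.9, 4.5, 11.6]
grip_width: 0.0007
gripper_force: 5.6
```

servo_tool(increments=[1, 0, 0, 0.0003, 0, 1, 0, 0, 0, 0])

```text
t: 23.55
eef_pos: [0.6373, -0.0333, 0.1418]
tcp_rot: [2.1, 2.336, 0.004]
ft_force: [-2.6, 5.7, 12.0]
grip_width: 0.0003
gripper_force: 6.0
```

servo_tool(increments=[1, 0, 0, 0.0004, 0, 1, 0, 0, 0, 0])

```text
t: 23.75
eef_pos: [0.6374, -0.0332, 0.1416]
tcp_rot: [2.1, 2.336, 0.004]
ft_force: [-2.4, 5.1, 13.5]
grip_width: 0.0009
gripper_force: 6.5
```

servo_tool(increments=[1, 0, 0, 0.0004, 0, 1, 0, 0, 0.0003, 0, 1, 0, 0, 0, 0])

```text
t: 24.05
eef_pos: [0.6374, -0.0331, 0.1412]
tcp_rot: [2.1, 2.336, 0.004]
ft_force: [-3.7, 6.0, 15.7]
grip_width: 0.0006
gripper_force: 7.6
```

```bash
python3 look.py
```

```text
24.05 tcp s,w,z 0.1432 0.0005 0.1412 [-3.7  6.  15.7]
red 34
[[ 0.1237 -0.0168  0.1679]
 [ 0.1345 -0.0081  0.1717]
 [ 0.155   0.0085  0.1759]]
0.06 13 0.157 0.16 0.163
0.07 16 0.155 0.162 0.165
0.08 16 0.159 0.163 0.167
0.09 15 0.16 0.163 0.168
0.1 14 0.162 0.165 0.169
0.11 14 0.163 0.168 0.169
0.12 16 0.16 0.191 0.254
0.13 92 0.177 0.221 0.258
0.14 8 0.185 0.221 0.253
```

servo_tool(increments=[1, 0, 0, 0.0004, 0, 1, 0, 0, 0.0003, 0, 1, 0, 0, 0, 0, 1, 0, 0, 0, 0])

```text
t: 24.5
eef_pos: [0.6375, -0.0329, 0.1408]
tcp_rot: [2.1, 2.336, 0.005]
ft_force: [-5.2, 6.4, 18.4]
grip_width: 0.0
gripper_force: 8.7
```

Firm bite at 18 N. I'll lift off straight up and check.

servo_tool(increments=[1, 0, 0, -0.001, 0, 1, -0.001, 0, -0.002, 0, 1, -0.001, 0, -0.005, 0, 1, 0, 0, -0.02, 0, 1, 0, 0, -0.04, 0])

```text
t: 25.0
eef_pos: [0.6358, -0.0364, 0.2043]
tcp_rot: [-2.098, -2.331, 0.006]
ft_force: [0.6, -0.4, 0.5]
grip_width: 0.0002
gripper_force: 0.0
```

servo_tool(increments=[1, 0, 0, -0.04, 0, 1, 0, 0, -0.02, 0, 1, 0, 0, 0, 0, 1, 0, 0, 0, 0])

```text
t: 25.4
eef_pos: [0.637, -0.0365, 0.2656]
tcp_rot: [-2.101, -2.335, 0.001]
ft_force: [1.0, 0.4, -0.6]
grip_width: 0.0002
gripper_force: 0.0
```

```bash
python3 look.py; python3 - <<'E'
from lev import *
lev()
g=grab_frame("side")["color"][90:270,190:400]; cv2.imwrite("pics/c7.png",cv2.resize(g,(630,540)))
E
```

```text
25.4 tcp s,w,z 0.1398 -0.0003 0.2656 [ 1.   0.4 -0.6]
red 50
[[ 0.1274 -0.0162  0.1692]
 [ 0.1416 -0.0023  0.1729]
 [ 0.1554  0.0093  0.1756]]
0.06 17 0.157 0.16 0.164
0.07 15 0.158 0.162 0.164
0.08 14 0.161 0.164 0.168
0.09 15 0.162 0.164 0.167
0.1 15 0.161 0.165 0.169
0.11 13 0.163 0.166 0.173
0.12 8 0.165 0.167 0.171
25.45 [ 0.63673817 -0.03645102  0.26487485] [ 0.28986146 -0.16265451 -1.75112594] [-0.11751918  0.07233545  0.00141676]
side front bar 29 0.1355
side mid 42 0.1351
side tail 35 0.1348
side cup 38 0.1443
 red s,w,z 0.1424 -0.0031 0.1725 51 zmax 0.1767
scene front bar 61 0.1365
scene mid 93 0.137
scene tail 80 0.1373
scene cup 55 0.1461
 red s,w,z 0.1448 0.0057 0.1891 102 zmax 0.4923
```

View pics/c7.png

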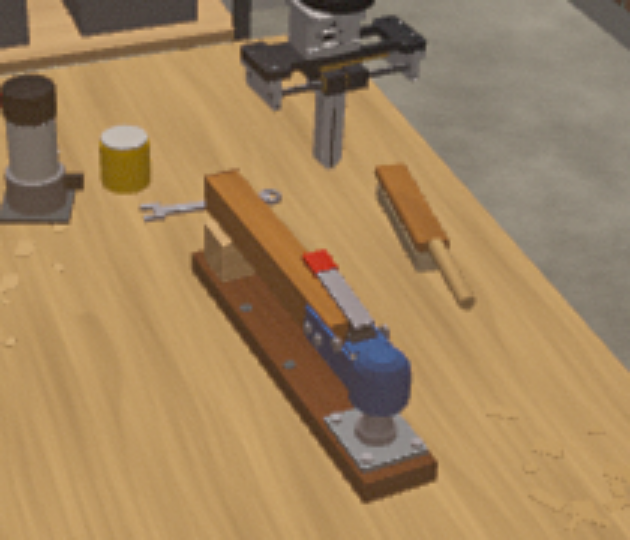

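The picture shows the coupler on the ball at (380,400), the bar level on the rest, and the latch lever down at (320,262). The gripper is clear of everything.

```bash
python3 -c "
from bench import job
print(job.close_job())"
```

```text
the job is handed in; nothing more can be done
None
```

I've handed in the job; no verdict was shown. The coupler is fully home on the ball with the bar level on the rest, and the latch bit firmly at about 18 N and stayed down after I let go.

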